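# Find the full steel roller by weight and put it in the kit tray

## Robot

A 7-joint arm with a two-finger parallel gripper is mounted at the origin on the work surface. World frame = base frame: x ahead of the robot, y to its left, z up, the work surface at z = 0. Lengths are in m, angles in rad, forces in N, time in s.
With the tool pointing down it reaches from about 0.425 to 0.825 m from the base axis. Payload 3.6 kg.
Tool frame: the origin (TCP) lies midway between the tips of the shut fingers; the grasp point (between the pads) lies 19 mm behind it; z points along the fingers, y is the line along which they close (so a half turn about z gives the same grasp; the last joint's range is limited). The gripper opens to 85 mm and grips with 20 to 120 N. Pads are 22 mm wide; open, the fingers measure 114 mm over their backs; the gripper's body (76 mm by 85 mm) begins 54 mm behind the grasp point. The pads swing forward as they close: fully open they stand 13 mm farther back than shut.
Start: joints at [1.113, 0.615, -0.013, 1.423, 0.008, 1.103, -0.04], TCP at [0.271, -0.591, 0.231] pointing down, gripper open.
Joint ranges: [-3.12, 3.12], [-0.3, 2.06], [-1.34, 1.32], [0.26, 2.42], [-1.36, 4.5], [0.01, 1.98], [-2.84, 2.84]. Speed limits (rad/s): [2.79, 2.79, 3.14, 3.14, 3.14, 3.14, 3.14].

## Interface

Orientations are given as a rotation vector (axis times angle).
In Python, from bench import env gives the robot as it stands.
- The arm moves only by the tool apply_moves, never from a script. Its argument "series" is a list of rows, each an object of numbers: "x", "y", "z": the shift along the tool's x, y, z each as a share of 0.04 m, from -1 to 1; "rx", "ry", "rz": the turn, a rotation vector about the tool's x, y, z each as a share of 10 degrees, from -1 to 1; "hand": the closure, from 0 (fully open) to 1 (shut). A call has 1 to 12 rows; each row shifts and turns the commanded pose from where the row before left it, along the tool's axes as they then stand; what a row does not reach is not made up. A row lasts 1/8 s, in which the tool goes at most 62.5 mm and 10.7 degrees, less where a joint would pass 70% of its speed; a pose out of reach is approached as far as the arm can. A call with a number of a shift or a turn outside -1 to 1 is refused whole. A call with a gripper value outside its range is refused whole. The fingers move at their own pace and stop on an object; "newtons" is the grip in N (left out, the last holds). Time passes only in rows, so rows that do not move let the fingers close. It gives the time, the measured TCP pose, the force, the opening and the grip force at its end, in the units of the state.
- env.state(): the state, without advancing time (a new reading comes with each control period).
- env.grab_frame(name): name is "scene" or "side" or "wrist"; returns a dict with "color" (400x640x3 uint8, red, green, blue), "K" (3x3 intrinsics, pixels), "xyz" and "orientation" of the camera in the world. Camera axes: x right, y up, looking along -z (the intrinsics and any distortion apply to the point x, -y, -z); pixel columns grow to the right and rows downward; lengths in m; the calibration is good to about 2 mm. A picture is of the moment at which its call begins. There is no depth.
- env.close_job(): hands the job in; it is judged then, once.
The state is a dict: "t": time; "joints": joint angles; "qd": joint speeds; "joint_torque": joint torques, N m; "tool_pos": TCP position; "orientation": TCP orientation; "contact_force": force on the tool from outside, world axes, zero at the start; "ft_torque": the same for the moment, N m; "opening": finger opening in m; "grasp_force": force on a finger pad.
Only numpy, scipy, OpenCV 4.12 (cv2) and the standard library are available. Lean on these libraries where they do the work, as an engineer would, in place of code of your own. Each camera call takes 0.05 s, during which the arm holds its last target. There are 200 camera calls.

## Task

One of the two blue lidded boxes holds a steel roller and the other only a plastic one, and they look alike. Lift each of them in turn, a good 5 cm clear of the bench, and set it back where it stood, to feel which is heavier; then take the heavier one and stand it in the yellow tray, and leave the lighter one standing where it was. Keep the boxes upright, set them down rather than drop them, and leave the green box alone.

Things in the scene. Friction and masses are not known exactly. Their poses are not given: they have to be found in the camera images.
- box_k_centre (a point): One of two blue lidded boxes, alike to look at (white label on top, black latch at each short end), shut and rigid: 84 mm long along its x, 52 mm wide along its y, 70 mm high. This point is its centre, 35 mm above its underside; z is up. One weighs 0.6 to 0.9 kg, the other 0.15 to 0.3 kg: which one changes from start to start. The roller inside has 1 mm play.
- box_r_centre (a point): One of two blue lidded boxes, alike to look at (white label on top, black latch at each short end), shut and rigid: 84 mm long along its x, 52 mm wide along its y, 70 mm high. This point is its centre, 35 mm above its underside; z is up. One weighs 0.6 to 0.9 kg, the other 0.15 to 0.3 kg: which one changes from start to start. The roller inside has 1 mm play.
- green_box_centre (a point): The green lidded box, of the same shape and size as the blue ones (84 x 52 x 70 mm), holding other stock; to be left alone. This point is its centre, 35 mm above its underside. It stands in a loose row with the blue boxes, in any order.
- yellow_tray_in (a point): Centre of the inner floor of the yellow open tray, fixed on the bench: square, 170 x 170 mm outside, 162 x 162 mm inside, walls 4 mm thick, rim 24 mm above the bench, floor about 4 mm above the bench. Its x and y axes lie along its sides, z is up. A white tray of the same shape, on the other side of the boxes, is not used.
Mind the look-alikes: they are no part of the job. Leave any red look-alike of the part that bears box_r_centre alone.

How it is judged:
By the outcome, as a careful person would: the job done as asked, in the order asked, and still so for the second after the job is handed in, with the robot touching nothing.
It also fails if it takes over 72 s, if anything falls off the work surface, if the arm or the gripper's body presses on something with over 40 N, if the wrist force passes 120 N, or if a joint passes its speed limit or range.

## Working session

There is one attempt and no reset: what is moved stays moved. The work goes in short steps, Python scripts to look and compute and a tool call to move; the robot and the scene stay as the last step left them, time stands still between calls to the robot, and variables do not carry over. Pictures are saved under pics/ and viewed, at most 10 in all, crops included, and the job is handed in when it is done.

Besides the shell and the picture viewer there is one more tool, called after ">>>" as a command line: name --argument value ..., lists and objects as JSON in quotes. apply_moves: Moves the arm, as the interface text tells. Shift numbers are shares of 0.04 m and turn numbers shares of 10 degrees, none past 1 either way. Its arguments: {"type":"object","properties":{"series":{"type":"array"},"newtons":{"type":"number"}},"required":["series"]}

```bash
mkdir -p pics; cat > h.py <<'E'
import numpy as np, cv2
from scipy.spatial.transform import Rotation as R
from bench import env
def grab(n,save=None):
    f=env.grab_frame(n)
    if save: cv2.imwrite('pics/'+save+'.png',f['color'][:,:,::-1])
    return f
def ray(f,u,v):
    K=np.array(f['K']);p=np.linalg.inv(K)@[u,v,1]
    return np.array(f['xyz']),R.from_rotvec(f['orientation']).apply([p[0],-p[1],-p[2]])
def plane(f,u,v,z):
    o,d=ray(f,u,v); return o+d*(z-o[2])/d[2]
def proj(f,P):
    q=R.from_rotvec(f['orientation']).inv().apply(np.array(P)-f['xyz']);q=np.array(f['K'])@[q[0],-q[1],-q[2]];return q[:2]/q[2]
E
python3 - <<'E'
from h import *
f=grab('scene','a'); g=grab('side','b')
print(f.keys(),f['K'],f['xyz'],f['orientation'],g['xyz'],g['orientation']); print(env.state())
E
```

```text
dict_keys(['color', 'K', 'xyz', 'orientation']) [[402.47958361   0.         318.21261788]
 [  0.         402.47958361 200.85297766]
 [  0.           0.           1.        ]] [0.97744836 0.79555499 0.82611258] [0.27974676 1.14494991 2.44860198] [0.32326314 0.88537695 0.6906305 ] [ 0.15574679 -1.34823387 -2.54995333]
{'t': 0.1, 'joints': array([ 1.11350554,  0.61585547, -0.01260662,  1.42473276,  0.00808693,
        1.10341244, -0.04037354]), 'qd': array([-0.00063566, -0.00276768,  0.00226454, -0.00527764,  0.00145404,
        0.00062564,  0.00031883]), 'joint_torque': array([ 1.19165954e-03, -4.70381784e+01,  2.60298690e-01, -1.71571022e+01,
        1.01234985e-02,  5.83666275e-03, -1.56716163e-05]), 'tool_pos': array([ 0.27115488, -0.58998418,  0.23023457]), 'orientation': array([-3.06672507e+00, -6.71092417e-01,  8.28033527e-04]), 'contact_force': array([-0.46001995,  1.26819119, -0.51509797]), 'ft_torque': array([-0.04782625,  0.02052554, -0.00478476]), 'grasp_force': 0.0, 'opening': 0.08539273757157352}
```

View pics/a.png

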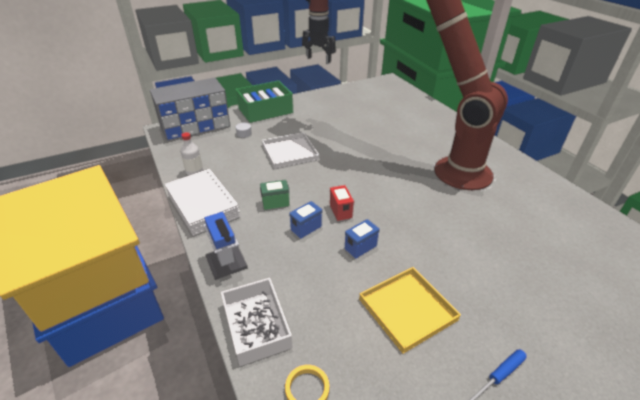

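View pics/b.png

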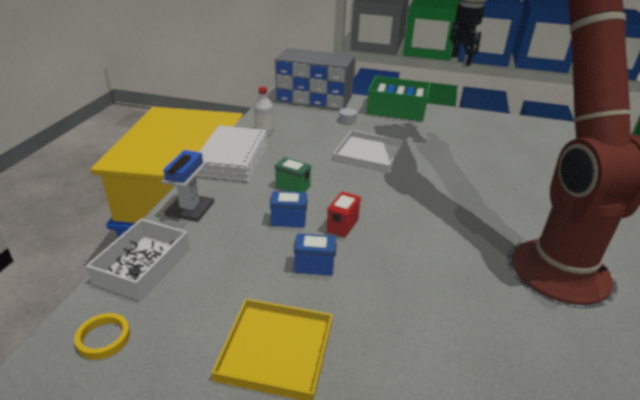

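The scene view shows blue boxes at (306,219) and (361,238), the green one at (275,194), a red look-alike at (342,202), the yellow tray at (409,308) and the white tray at (290,150). Other things that could be mistaken for a box are the blue device at (220,230), the screwdriver at (510,362) and the bins and drawers behind. I choose the two blue boxes with white labels.

```bash
cat >> h.py <<'E'
def comps(m,amin=30):
    n,l,s,c=cv2.connectedComponentsWithStats(m.astype(np.uint8));
    return [(l==i) for i in range(1,n) if s[i,4]>=amin]
def hsv(f): return cv2.cvtColor(f['color'],cv2.COLOR_RGB2HSV).astype(int)
def rect(f,m,z):
    c=max(cv2.findContours(m.astype(np.uint8),0,1)[0],key=cv2.contourArea)[:,0]
    P=np.array([plane(f,u,v,z)[:2] for u,v in c])
    r=cv2.minAreaRect((P*1000).astype(np.float32)); return np.round(r[0],1),np.round(r[1],1),round(r[2],1)
E
python3 - <<'E'
from h import *
rois={'scene':{'A':(285,198,330,240),'B':(340,215,385,260),'green':(255,175,295,212),'red':(325,180,360,225)},
'side':{'A':(265,185,312,230),'B':(290,228,342,278),'green':(270,152,315,192),'red':(322,188,365,240)}}
for n in rois:
    f=grab(n); H=hsv(f)
    for k,(a,b,c,d) in rois[n].items():
        m=np.zeros(H.shape[:2],bool); m[b:d,a:c]=True
        w=m&(H[...,1]<60)&(H[...,2]>190)
        w=max(comps(w,5),key=lambda q:q.sum())
        print(n,k,w.sum(),rect(f,w,.07))
    y=(H[...,0]>18)&(H[...,0]<32)&(H[...,1]>130)&(H[...,2]>110); y[:230]=0
    for q in comps(y,2000): print(n,'tray',q.sum(),rect(f,q,.012))
    K=cv2.resize(f['color'][150:280,230:400] if n=='scene' else f['color'][150:290,250:400],None,fx=4,fy=4,interpolation=2)
    cv2.imwrite(f'pics/c_{n}.png',K[:,:,::-1])
E
```

```text
scene A 144 (array([614.7,   8.8]), array([49.5, 36.7]), 11.4)
scene B 163 (array([511.5, 148. ]), array([48.8, 36.2]), 11.6)
scene green 107 (array([ 651.3, -139. ]), array([35.7, 46.6]), 76.9)
scene red 104 (array([486. , -11.3]), array([45.7, 32.1]), 77.6)
scene tray 10935 (array([1232.6, -168.2]), array([331.7, 428.3]), 4.2)
scene tray 4614 (array([517.7, 375.8]), array([178.9, 175.9]), 3.4)
side A 70 (array([611.2,   9.2]), array([35.2, 16.7]), 17.7)
side B 123 (array([509.5, 147.3]), array([37.2, 22.1]), 10.9)
side green 46 (array([ 647.6, -140.4]), array([18.6, 32.5]), 81.2)
side red 82 (array([483.2, -13.4]), array([33.5, 23. ]), 78.7)
side tray 8646 (array([517.7, 374.5]), array([173.4, 186.2]), 3.4)
```

View pics/c_scene.png

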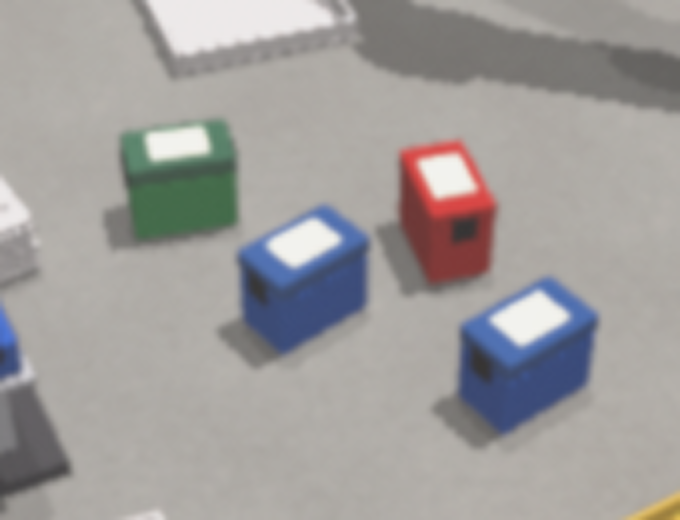

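The crop confirms it: both blue boxes stand upright with a white label and black latches, at about yaw 11.5°, and both cameras agree on the positions to 3 mm. The scale is right, at about 50 x 36 mm per label and about 175 mm for the tray.

```bash
cat >> h.py <<'E'
def go(x,y,z,yaw):
    """total tool units: level+turn first, then shift"""
    s=env.state(); C=R.from_rotvec(s['orientation'])
    a=np.deg2rad(yaw); T=R.from_matrix(np.array([[np.cos(a),np.sin(a),0],[np.sin(a),-np.cos(a),0],[0,0,-1.]]))
    dr=np.rad2deg((C.inv()*T).as_rotvec())/10
    d=T.inv().apply(np.array([x,y,z])-s['tool_pos'])/.04
    print('turn',dr.round(2),'shift',d.round(2),'t',round(s['t'],2),'pos',s['tool_pos'].round(4),'F',s['contact_force'].round(2),s['opening'].round(4),s['grasp_force'])
E
python3 -c "
from h import *
go(.613,.009,.2,11.5)"
```

```text
Traceback (most recent call last):
  File "h.py", line 29, in go
    print('turn',dr.round(2),'shift',d.round(2),'t',round(s['t'],2),'pos',s['tool_pos'].round(4),'F',s['contact_force'].round(2),s['opening'].round(4),s['grasp_force'])
                                                                                                                                 ^^^^^^^^^^^^^^^^^^
AttributeError: 'float' object has no attribute 'round'
```

```bash
sed -i "s/s\['opening'\].round(4)/round(s['opening'],4)/" h.py
python3 -c "
from h import *
go(.613,.009,.2,11.5)"
```

```text
turn [-0.01  0.    1.32] shift [ 11.36 -12.98   0.76] t 0.2 pos [ 0.2713 -0.5902  0.2305] F [-0.2   0.37  0.32] 0.0857 0.0
```

>>> apply_moves --series '[{"rz": 0.66},{"rz": 0.66},{"x": 0.3,"y": -0.35},{"x": 0.6,"y": -0.68},{"x": 0.6,"y": -0.68},{"x": 0.6,"y": -0.68},{"x": 0.6,"y": -0.68},{"x": 0.6,"y": -0.68},{"x": 0.6,"y": -0.68},{"x": 0.6,"y": -0.68},{"x": 0.6,"y": -0.68},{"x": 0.6,"y": -0.68}]'

```text
validation failed for argument at $.se...
```

>>> apply_moves --series '[{"x": 0.6,"y": -0.68},{"x": 0.6,"y": -0.68},{"x": 0.6,"y": -0.68},{"x": 0.6,"y": -0.68},{"x": 0.6,"y": -0.68},{"x": 0.6,"y": -0.68},{"x": 0.6,"y": -0.68},{"x": 0.6,"y": -0.68},{"x": 0.6,"y": -0.68},{"x": 0.3,"y": -0.34},{},{}]'

```text
validation failed for argument at $.se...
```

```bash
python3 -c "
from h import *
go(.613,.009,.2,11.5)
f=grab('wrist','w1')
H=hsv(f)
b=(H[...,0]>100)&(H[...,0]<125)&(H[...,1]>110)
w=(H[...,1]<60)&(H[...,2]>170)
for q in comps(w,200)+comps(b,800): print(q.sum(),np.argwhere(q).mean(0)[::-1].round(),rect(f,q,.07))
"
```

```text
turn [-0.01  0.    1.32] shift [ 11.36 -12.98   0.76] t 0.2 pos [ 0.2713 -0.5902  0.2305] F [-0.2   0.37  0.32] 0.0857 0.0
655 [259.   8.] (array([ 395.4, -466.7]), array([19.7, 46.2]), 24.7)
110266 [228. 191.] (array([ 188.8, -502.5]), array([390.2, 692.9]), 32.0)
2461 [588.  25.] (array([ 516.9, -751.4]), array([ 20. , 109.9]), 0.0)
2317 [540.  91.] (array([ 448.9, -751.4]), array([ 19.8, 110. ]), 0.0)
1958 [501. 154.] (array([ 381. , -751.3]), array([ 19.9, 109.8]), 0.1)
1679 [149. 382.] (array([ -69.1, -484.3]), array([74. , 80.3]), 24.7)
4308 [552.  61.] (array([ 476.7, -747.9]), array([ 39. , 118.7]), 4.1)
3245 [513. 125.] (array([ 409.5, -748. ]), array([ 30.8, 116.9]), 0.1)
3114 [607. 326.] (array([ 257.2, -999.3]), array([205.1,  53.1]), 74.3)
```

View pics/w1.png

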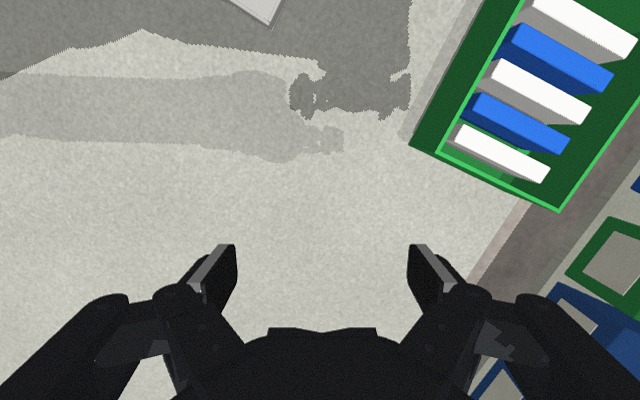

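The arm did not move. The picture shows bare bench under the fingers and the green bin at (560,100), so this is still the start pose. I'll give the rows in full.

>>> apply_moves --series '[{"x": 0,"y": 0,"z": 0,"rx": 0,"ry": 0,"rz": 0.66,"hand": 0},{"x": 0,"y": 0,"z": 0,"rx": 0,"ry": 0,"rz": 0.66,"hand": 0},{"x": 0.3,"y": -0.35,"z": 0,"rx": 0,"ry": 0,"rz": 0,"hand": 0},{"x": 0.6,"y": -0.68,"z": 0,"rx": 0,"ry": 0,"rz": 0,"hand": 0}]'

```text
t: 0.75
tool_pos: [0.2982, -0.5425, 0.231]
orientation: [-3.126, -0.314, 0.001]
contact_force: [-0.0, 1.1, -0.1]
opening: 0.0854
grasp_force: 0.0
```

>>> apply_moves --series '[{"x": 0.6,"y": -0.68,"z": 0,"rx": 0,"ry": 0,"rz": 0,"hand": 0},{"x": 0.6,"y": -0.68,"z": 0,"rx": 0,"ry": 0,"rz": 0,"hand": 0},{"x": 0.6,"y": -0.68,"z": 0,"rx": 0,"ry": 0,"rz": 0,"hand": 0},{"x": 0.6,"y": -0.68,"z": 0,"rx": 0,"ry": 0,"rz": 0,"hand": 0},{"x": 0.6,"y": -0.68,"z": 0,"rx": 0,"ry": 0,"rz": 0,"hand": 0},{"x": 0.6,"y": -0.68,"z": 0,"rx": 0,"ry": 0,"rz": 0,"hand": 0},{"x": 0.6,"y": -0.68,"z": 0,"rx": 0,"ry": 0,"rz": 0,"hand": 0},{"x": 0.6,"y": -0.68,"z": 0,"rx": 0,"ry": 0,"rz": 0,"hand": 0},{"x": 0.6,"y": -0.68,"z": 0,"rx": 0,"ry": 0,"rz": 0,"hand": 0},{"x": 0.6,"y": -0.68,"z": 0,"rx": 0,"ry": 0,"rz": 0,"hand": 0}]'

```text
t: 2.0
tool_pos: [0.48, -0.2259, 0.2315]
orientation: [-3.124, -0.32, -0.0]
contact_force: [0.0, -0.7, -0.1]
opening: 0.0849
grasp_force: 0.0
```

>>> apply_moves --series '[{"x": 0.6,"y": -0.68,"z": 0,"rx": 0,"ry": 0,"rz": 0,"hand": 0},{"x": 0.6,"y": -0.68,"z": 0,"rx": 0,"ry": 0,"rz": 0,"hand": 0},{"x": 0.6,"y": -0.68,"z": 0,"rx": 0,"ry": 0,"rz": 0,"hand": 0},{"x": 0.6,"y": -0.68,"z": 0,"rx": 0,"ry": 0,"rz": 0,"hand": 0},{"x": 0.6,"y": -0.68,"z": 0,"rx": 0,"ry": 0,"rz": 0,"hand": 0},{"x": 0.6,"y": -0.68,"z": 0,"rx": 0,"ry": 0,"rz": 0,"hand": 0},{"x": 0.6,"y": -0.68,"z": 0,"rx": 0,"ry": 0,"rz": 0,"hand": 0},{"x": 0.26,"y": -0.39,"z": 0,"rx": 0,"ry": 0,"rz": 0,"hand": 0},{"x": 0,"y": 0,"z": 0,"rx": 0,"ry": 0,"rz": 0,"hand": 0},{"x": 0,"y": 0,"z": 0,"rx": 0,"ry": 0,"rz": 0,"hand": 0}]'

```text
t: 3.25
tool_pos: [0.6126, 0.0067, 0.2314]
orientation: [3.125, 0.311, -0.002]
contact_force: [0.3, -0.3, 0.6]
opening: 0.0853
grasp_force: 0.0
```

```bash
python3 -c "
from h import *
go(.613,.009,.2,11.5)
f=grab('wrist','w2')
H=hsv(f)
b=(H[...,0]>100)&(H[...,0]<125)&(H[...,1]>110)
w=(H[...,1]<60)&(H[...,2]>170)
for q in comps(w,200)+comps(b,800): print(q.sum(),np.argwhere(q).mean(0)[::-1].round(),rect(f,q,.07))
"
```

```text
turn [ 0.01  0.01 -0.01] shift [ 0.02 -0.05  0.78] t 3.25 pos [0.6126 0.0067 0.2314] F [ 0.28 -0.33  0.6 ] 0.0853 0.0
3623 [175.  33.] (array([721.1, 172.7]), array([ 70.7, 109.9]), 11.4)
390 [250.   8.] (array([761. , 104.1]), array([19.7, 54.8]), 11.4)
10819 [562.  36.] (array([ 794.8, -188.1]), array([ 69. , 179.2]), 11.4)
10130 [ 99. 117.] (array([635.3, 241.1]), array([226.9, 120.5]), 58.0)
216 [272.  28.] (array([754. ,  80.7]), array([17.9, 25.4]), 84.3)
251 [94. 65.] (array([687. , 246.8]), array([17.2, 30.8]), 48.6)
3279 [453.  91.] (array([ 730. , -101.2]), array([133.5,  63.5]), 85.5)
5609 [391. 195.] (array([608.9, -74.8]), array([210.4, 104.4]), 46.7)
8236 [569. 203.] (array([ 644.6, -266.2]), array([148.9, 200.4]), 13.4)
1252 [464. 176.] (array([ 651.8, -144.1]), array([32.6, 45.6]), 76.6)
233 [277. 183.] (array([602.3,  52.7]), array([18.3, 40. ]), 73.1)
682 [322. 189.] (array([607.5,   3.7]), array([29.2, 30.8]), 12.1)
300 [473. 220.] (array([ 606.9, -167.9]), array([40.9, 30.5]), 28.4)
980 [185. 244.] (array([511.4, 145.3]), array([44.3, 32.3]), 10.8)
1315 [141. 277.] (array([460. , 196.5]), array([63.7, 96.4]), 24.6)
5774 [586. 286.] (array([ 539.3, -330. ]), array([120.9, 104. ]), 83.7)
849 [318. 288.] (array([485.3, -15.5]), array([44.6, 31.8]), 78.9)
2111 [ 44. 314.] (array([379.5, 325.6]), array([ 72.9, 169.2]), 51.0)
1513 [385. 316.] (array([469.7, -99.1]), array([92. , 81.5]), 71.3)
354 [625. 339.] (array([ 489.4, -416.7]), array([83.7, 28.8]), 12.5)
723 [153. 378.] (array([301.8, 183.4]), array([70.3, 65.9]), 21.2)
976 [492. 382.] (array([ 397.4, -282.9]), array([71.2, 78.9]), 11.2)
2329 [322. 177.] (array([617.7,   6.3]), array([86.2, 51. ]), 12.6)
2792 [196. 226.] (array([523.7, 135. ]), array([99.3, 73. ]), 10.7)
```

View pics/w2.png

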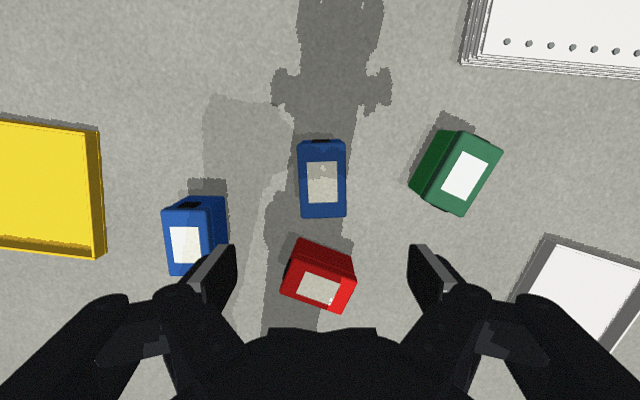

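The wrist view shows blue box A centred at (322,178) between the fingers, the red look-alike at (318,275) behind it, the green box at (455,172) and box B at (190,235). A's blue top measures 86x51 mm, which is right. I'm going down.

>>> apply_moves --series '[{"x": 0.03,"y": 0,"z": 0.4,"rx": 0,"ry": 0,"rz": 0,"hand": 0},{"x": 0,"y": 0,"z": 0.8,"rx": 0,"ry": 0,"rz": 0,"hand": 0},{"x": 0,"y": 0,"z": 0.8,"rx": 0,"ry": 0,"rz": 0,"hand": 0},{"x": 0,"y": 0,"z": 0.8,"rx": 0,"ry": 0,"rz": 0,"hand": 0},{"x": 0,"y": 0,"z": 0.6,"rx": 0,"ry": 0,"rz": 0,"hand": 0},{"x": 0,"y": 0,"z": 0.5,"rx": 0,"ry": 0,"rz": 0,"hand": 0},{"x": 0,"y": 0,"z": 0.4,"rx": 0,"ry": 0,"rz": 0,"hand": 0},{"x": 0,"y": 0,"z": 0.4,"rx": 0,"ry": 0,"rz": 0,"hand": 0},{"x": 0,"y": 0,"z": 0.3,"rx": 0,"ry": 0,"rz": 0,"hand": 0},{"x": 0,"y": 0,"z": 0.25,"rx": 0,"ry": 0,"rz": 0,"hand": 0},{"x": 0,"y": 0,"z": 0,"rx": 0,"ry": 0,"rz": 0,"hand": 0}]'

```text
t: 4.68
tool_pos: [0.6141, 0.009, 0.0206]
orientation: [-3.126, -0.314, 0.002]
contact_force: [0.4, -0.4, 0.1]
opening: 0.0852
grasp_force: 0.0
```

>>> apply_moves --newtons 50 --series '[{"x": 0,"y": 0,"z": 0,"rx": 0,"ry": 0,"rz": 0,"hand": 1},{"x": 0,"y": 0,"z": 0,"rx": 0,"ry": 0,"rz": 0,"hand": 1},{"x": 0,"y": 0,"z": 0,"rx": 0,"ry": 0,"rz": 0,"hand": 1},{"x": 0,"y": 0,"z": 0,"rx": 0,"ry": 0,"rz": 0,"hand": 1},{"x": 0,"y": 0,"z": 0,"rx": 0,"ry": 0,"rz": 0,"hand": 1},{"x": 0,"y": 0,"z": 0,"rx": 0,"ry": 0,"rz": 0,"hand": 1}]'

```text
t: 5.42
tool_pos: [0.6154, 0.0088, 0.0223]
orientation: [3.125, 0.314, 0.003]
contact_force: [0.2, -0.0, 5.4]
opening: 0.0516
grasp_force: 52.6
```

>>> apply_moves --series '[{"x": 0,"y": 0,"z": -0.1,"rx": 0,"ry": 0,"rz": 0,"hand": 1},{"x": 0,"y": 0,"z": -0.2,"rx": 0,"ry": 0,"rz": 0,"hand": 1},{"x": 0,"y": 0,"z": -0.3,"rx": 0,"ry": 0,"rz": 0,"hand": 1},{"x": 0,"y": 0,"z": -0.4,"rx": 0,"ry": 0,"rz": 0,"hand": 1},{"x": 0,"y": 0,"z": -0.4,"rx": 0,"ry": 0,"rz": 0,"hand": 1},{"x": 0,"y": 0,"z": -0.3,"rx": 0,"ry": 0,"rz": 0,"hand": 1},{"x": 0,"y": 0,"z": -0.2,"rx": 0,"ry": 0,"rz": 0,"hand": 1},{"x": 0,"y": 0,"z": -0.1,"rx": 0,"ry": 0,"rz": 0,"hand": 1},{"x": 0,"y": 0,"z": 0,"rx": 0,"ry": 0,"rz": 0,"hand": 1},{"x": 0,"y": 0,"z": 0,"rx": 0,"ry": 0,"rz": 0,"hand": 1},{"x": 0,"y": 0,"z": 0,"rx": 0,"ry": 0,"rz": 0,"hand": 1},{"x": 0,"y": 0,"z": 0,"rx": 0,"ry": 0,"rz": 0,"hand": 1}]'

```text
t: 6.92
tool_pos: [0.6144, 0.0089, 0.101]
orientation: [-3.126, -0.314, 0.001]
contact_force: [0.3, 0.0, -2.2]
opening: 0.0515
grasp_force: 52.2
```

```bash
python3 -c "
from h import *
go(.614,.009,.02,11.5)
f=grab('side','s1')
for i in range(4): grab('side');s=env.state();print(s['contact_force'].round(2),s['tool_pos'].round(4),s['joint_torque'].round(1))
cv2.imwrite('pics/s1c.png',cv2.resize(f['color'][100:300,200:450],None,fx=3,fy=3)[:,:,::-1])
"
```

```text
turn [-0.  0. -0.] shift [-0.01 -0.    2.03] t 6.92 pos [0.6144 0.0089 0.101 ] F [ 0.35  0.   -2.22] 0.0515 52.2272264957428
[-0.76 -0.31 -1.92] [0.6145 0.0089 0.1012] [ -0.  -47.7   0.2 -13.7   0.    0.    0. ]
[ 0.17 -0.12 -1.31] [0.6145 0.0089 0.1012] [ -0.  -47.7   0.2 -13.7   0.    0.    0. ]
[-0.52  0.57 -1.9 ] [0.6145 0.0089 0.1013] [ -0.  -47.7   0.2 -13.7   0.    0.    0. ]
[ 0.4  -0.41 -1.82] [0.6145 0.009  0.1013] [ -0.  -47.7   0.2 -13.8   0.    0.    0. ]
```

View pics/s1c.png

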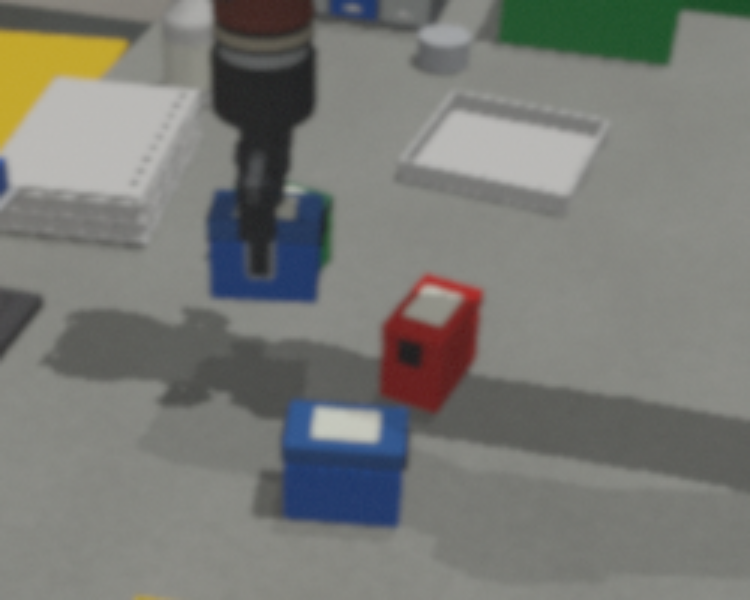

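Box A (crop at (265,245)) hangs level and well clear. It pulls about 1.8 N, so it is the light one at about 0.19 kg. Setting it back.

>>> apply_moves --series '[{"x": 0,"y": 0,"z": 0.2,"rx": 0,"ry": 0,"rz": 0,"hand": 1},{"x": 0,"y": 0,"z": 0.4,"rx": 0,"ry": 0,"rz": 0,"hand": 1},{"x": 0,"y": 0,"z": 0.4,"rx": 0,"ry": 0,"rz": 0,"hand": 1},{"x": 0,"y": 0,"z": 0.4,"rx": 0,"ry": 0,"rz": 0,"hand": 1},{"x": 0,"y": 0,"z": 0.2,"rx": 0,"ry": 0,"rz": 0,"hand": 1},{"x": 0,"y": 0,"z": 0.15,"rx": 0,"ry": 0,"rz": 0,"hand": 1},{"x": 0,"y": 0,"z": 0.1,"rx": 0,"ry": 0,"rz": 0,"hand": 1},{"x": 0,"y": 0,"z": 0.05,"rx": 0,"ry": 0,"rz": 0,"hand": 1},{"x": 0,"y": 0,"z": 0.04,"rx": 0,"ry": 0,"rz": 0,"hand": 1},{"x": 0,"y": 0,"z": 0,"rx": 0,"ry": 0,"rz": 0,"hand": 1},{"x": 0,"y": 0,"z": 0,"rx": 0,"ry": 0,"rz": 0,"hand": 1}]'

```text
t: 8.55
tool_pos: [0.6147, 0.0089, 0.024]
orientation: [-3.126, -0.314, -0.001]
contact_force: [-1.1, 0.3, -2.0]
opening: 0.0517
grasp_force: 52.2
```

>>> apply_moves --series '[{"x": 0,"y": 0,"z": 0.03,"rx": 0,"ry": 0,"rz": 0,"hand": 1},{"x": 0,"y": 0,"z": 0.02,"rx": 0,"ry": 0,"rz": 0,"hand": 1},{"x": 0,"y": 0,"z": 0,"rx": 0,"ry": 0,"rz": 0,"hand": 1},{"x": 0,"y": 0,"z": 0,"rx": 0,"ry": 0,"rz": 0,"hand": 1}]'

```text
t: 9.05
tool_pos: [0.6146, 0.0089, 0.0223]
orientation: [-3.126, -0.314, -0.0]
contact_force: [-2.1, -0.1, 5.0]
opening: 0.0511
grasp_force: 52.5
```

Seated. Releasing and rising.

>>> apply_moves --series '[{"x": 0,"y": 0,"z": 0,"rx": 0,"ry": 0,"rz": 0,"hand": 0},{"x": 0,"y": 0,"z": 0,"rx": 0,"ry": 0,"rz": 0,"hand": 0},{"x": 0,"y": 0,"z": 0,"rx": 0,"ry": 0,"rz": 0,"hand": 0},{"x": 0,"y": 0,"z": 0,"rx": 0,"ry": 0,"rz": 0,"hand": 0},{"x": 0,"y": 0,"z": -0.3,"rx": 0,"ry": 0,"rz": 0,"hand": 0},{"x": 0,"y": 0,"z": -0.6,"rx": 0,"ry": 0,"rz": 0,"hand": 0},{"x": 0,"y": 0,"z": -0.8,"rx": 0,"ry": 0,"rz": 0,"hand": 0},{"x": 0,"y": 0,"z": -0.8,"rx": 0,"ry": 0,"rz": 0,"hand": 0},{"x": 0,"y": 0,"z": -0.8,"rx": 0,"ry": 0,"rz": 0,"hand": 0},{"x": 0,"y": 0,"z": -0.8,"rx": 0,"ry": 0,"rz": 0,"hand": 0},{"x": 0,"y": 0,"z": -0.5,"rx": 0,"ry": 0,"rz": 0,"hand": 0}]'

```text
t: 10.42
tool_pos: [0.6152, 0.009, 0.2087]
orientation: [3.126, 0.314, 0.006]
contact_force: [-0.1, 0.5, 0.1]
opening: 0.0854
grasp_force: 0.0
```

```bash
python3 -c "
from h import *
go(.511,.1475,.2,11.5)"
```

```text
turn [ 0.   -0.02 -0.  ] shift [-1.86 -3.91  0.22] t 10.43 pos [0.6152 0.009  0.2087] F [-0.14  0.49  0.1 ] 0.0854 0.0
```

>>> apply_moves --series '[{"x": -0.2,"y": -0.4,"z": 0,"rx": 0,"ry": 0,"rz": 0,"hand": 0},{"x": -0.36,"y": -0.75,"z": 0,"rx": 0,"ry": 0,"rz": 0,"hand": 0},{"x": -0.36,"y": -0.75,"z": 0,"rx": 0,"ry": 0,"rz": 0,"hand": 0},{"x": -0.36,"y": -0.75,"z": 0,"rx": 0,"ry": 0,"rz": 0,"hand": 0},{"x": -0.36,"y": -0.75,"z": 0,"rx": 0,"ry": 0,"rz": 0,"hand": 0},{"x": -0.22,"y": -0.51,"z": 0,"rx": 0,"ry": 0,"rz": 0,"hand": 0},{"x": 0,"y": 0,"z": 0,"rx": 0,"ry": 0,"rz": 0,"hand": 0},{"x": 0,"y": 0,"z": 0,"rx": 0,"ry": 0,"rz": 0,"hand": 0}]'

```text
t: 11.42
tool_pos: [0.5104, 0.1466, 0.2054]
orientation: [3.125, 0.313, -0.001]
contact_force: [1.0, -0.2, -0.7]
opening: 0.0854
grasp_force: 0.0
```

```bash
python3 -c "
from h import *
f=grab('wrist','w3')
H=hsv(f)
b=(H[...,0]>100)&(H[...,0]<125)&(H[...,1]>110)
b|=0
for q in comps(b,800): print(q.sum(),np.argwhere(q).mean(0)[::-1].round(),rect(f,q,.07))
go(.511,.1475,.02,11.5)
"
```

```text
Traceback (most recent call last):
numpy._core._exceptions._UFuncOutputCastingError: Cannot cast ufunc 'bitwise_or' output from dtype('int64') to dtype('bool') with casting rule 'same_kind'
```

View pics/w3.png

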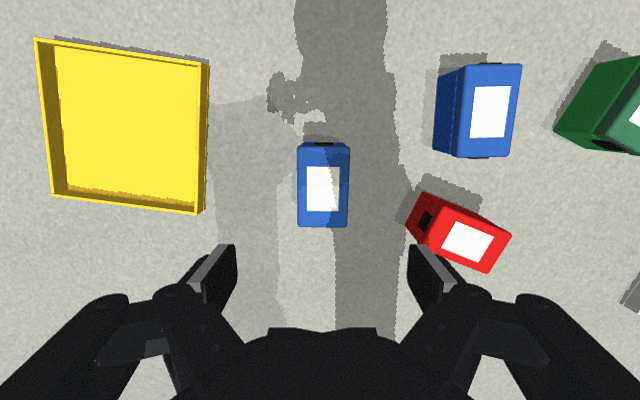

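The wrist view shows box B at (323,185) between the fingers. Box A stands again at (480,110) and the tray is at (122,128).

```bash
python3 -c "
from h import *
f=grab('wrist')
H=hsv(f)
b=(H[...,0]>100)&(H[...,0]<125)&(H[...,1]>110)
y=(H[...,0]>18)&(H[...,0]<32)&(H[...,1]>130)&(H[...,2]>110)
for q in comps(b,800): print(q.sum(),np.argwhere(q).mean(0)[::-1].round(),rect(f,q,.07))
for q in comps(y,2000): print(q.sum(),np.argwhere(q).mean(0)[::-1].round(),rect(f,q,.024))
go(.511,.1475,.02,11.5)
"
```

```text
5328 [471. 110.] (array([611.7,  19.6]), array([84.2, 74.9]), 12.8)
2725 [322. 183.] (array([514.8, 144.7]), array([86.7, 50.9]), 10.0)
25534 [123. 126.] (array([519.7, 368.6]), array([169.8, 178.5]), 3.4)
turn [ 0.    0.   -0.01] shift [ 0.01 -0.04  4.64] t 11.53 pos [0.5109 0.146  0.2055] F [0.85 0.42 0.19] 0.0855 0.0
```

>>> apply_moves --series '[{"x": 0.04,"y": 0,"z": 0.4,"rx": 0,"ry": 0,"rz": 0,"hand": 0},{"x": 0,"y": 0,"z": 0.8,"rx": 0,"ry": 0,"rz": 0,"hand": 0},{"x": 0,"y": 0,"z": 0.8,"rx": 0,"ry": 0,"rz": 0,"hand": 0},{"x": 0,"y": 0,"z": 0.6,"rx": 0,"ry": 0,"rz": 0,"hand": 0},{"x": 0,"y": 0,"z": 0.5,"rx": 0,"ry": 0,"rz": 0,"hand": 0},{"x": 0,"y": 0,"z": 0.5,"rx": 0,"ry": 0,"rz": 0,"hand": 0},{"x": 0,"y": 0,"z": 0.4,"rx": 0,"ry": 0,"rz": 0,"hand": 0},{"x": 0,"y": 0,"z": 0.35,"rx": 0,"ry": 0,"rz": 0,"hand": 0},{"x": 0,"y": 0,"z": 0.25,"rx": 0,"ry": 0,"rz": 0,"hand": 0},{"x": 0,"y": 0,"z": 0,"rx": 0,"ry": 0,"rz": 0,"hand": 0}]'

```text
t: 12.78
tool_pos: [0.5117, 0.1476, 0.0211]
orientation: [3.126, 0.314, -0.002]
contact_force: [-0.1, -0.2, 0.1]
opening: 0.0852
grasp_force: 0.0
```

>>> apply_moves --newtons 60 --series '[{"x": 0,"y": 0,"z": 0,"rx": 0,"ry": 0,"rz": 0,"hand": 1},{"x": 0,"y": 0,"z": 0,"rx": 0,"ry": 0,"rz": 0,"hand": 1},{"x": 0,"y": 0,"z": 0,"rx": 0,"ry": 0,"rz": 0,"hand": 1},{"x": 0,"y": 0,"z": 0,"rx": 0,"ry": 0,"rz": 0,"hand": 1},{"x": 0,"y": 0,"z": 0,"rx": 0,"ry": 0,"rz": 0,"hand": 1},{"x": 0,"y": 0,"z": 0,"rx": 0,"ry": 0,"rz": 0,"hand": 1}]'

```text
t: 13.52
tool_pos: [0.513, 0.147, 0.0227]
orientation: [3.125, 0.313, 0.003]
contact_force: [-0.3, -1.5, 5.8]
opening: 0.0514
grasp_force: 65.8
```

>>> apply_moves --series '[{"x": 0,"y": 0,"z": -0.1,"rx": 0,"ry": 0,"rz": 0,"hand": 1},{"x": 0,"y": 0,"z": -0.2,"rx": 0,"ry": 0,"rz": 0,"hand": 1},{"x": 0,"y": 0,"z": -0.3,"rx": 0,"ry": 0,"rz": 0,"hand": 1},{"x": 0,"y": 0,"z": -0.4,"rx": 0,"ry": 0,"rz": 0,"hand": 1},{"x": 0,"y": 0,"z": -0.4,"rx": 0,"ry": 0,"rz": 0,"hand": 1},{"x": 0,"y": 0,"z": -0.3,"rx": 0,"ry": 0,"rz": 0,"hand": 1},{"x": 0,"y": 0,"z": -0.2,"rx": 0,"ry": 0,"rz": 0,"hand": 1},{"x": 0,"y": 0,"z": -0.1,"rx": 0,"ry": 0,"rz": 0,"hand": 1},{"x": 0,"y": 0,"z": 0,"rx": 0,"ry": 0,"rz": 0,"hand": 1},{"x": 0,"y": 0,"z": 0,"rx": 0,"ry": 0,"rz": 0,"hand": 1},{"x": 0,"y": 0,"z": 0,"rx": 0,"ry": 0,"rz": 0,"hand": 1},{"x": 0,"y": 0,"z": 0,"rx": 0,"ry": 0,"rz": 0,"hand": 1}]'

```text
t: 15.02
tool_pos: [0.5119, 0.1477, 0.1015]
orientation: [3.126, 0.314, -0.001]
contact_force: [1.2, 0.5, -7.4]
opening: 0.0511
grasp_force: 64.7
```

```bash
python3 -c "
from h import *
f=grab('side')
go(.511,.1475,.02,11.5)
cv2.imwrite('pics/s2c.png',cv2.resize(f['color'][100:350,200:450],None,fx=2,fy=2)[:,:,::-1])
"
```

```text
turn [-0.  0. -0.] shift [-0.02 -0.    2.04] t 15.07 pos [0.512  0.1477 0.1015] F [-0.74 -0.66 -7.69] 0.0513 64.73117955029011
```

View pics/s2c.png

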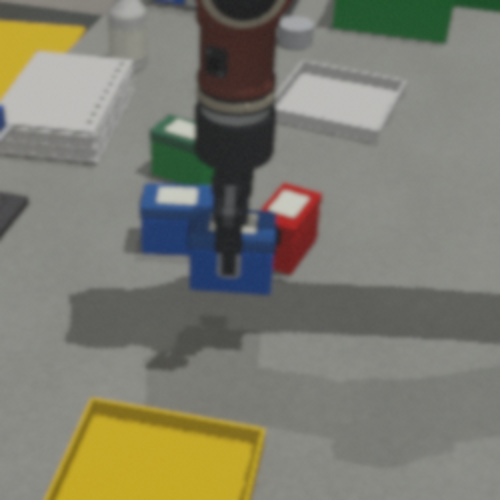

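Box B (crop at (232,250)) hangs level. It pulls 7.6 N, so it is the heavy one at about 0.77 kg. As asked, I set it back first.

>>> apply_moves --series '[{"x": 0,"y": 0,"z": 0.2,"rx": 0,"ry": 0,"rz": 0,"hand": 1},{"x": 0,"y": 0,"z": 0.4,"rx": 0,"ry": 0,"rz": 0,"hand": 1},{"x": 0,"y": 0,"z": 0.4,"rx": 0,"ry": 0,"rz": 0,"hand": 1},{"x": 0,"y": 0,"z": 0.4,"rx": 0,"ry": 0,"rz": 0,"hand": 1},{"x": 0,"y": 0,"z": 0.2,"rx": 0,"ry": 0,"rz": 0,"hand": 1},{"x": 0,"y": 0,"z": 0.15,"rx": 0,"ry": 0,"rz": 0,"hand": 1},{"x": 0,"y": 0,"z": 0.1,"rx": 0,"ry": 0,"rz": 0,"hand": 1},{"x": 0,"y": 0,"z": 0.05,"rx": 0,"ry": 0,"rz": 0,"hand": 1},{"x": 0,"y": 0,"z": 0.04,"rx": 0,"ry": 0,"rz": 0,"hand": 1},{"x": 0,"y": 0,"z": 0.03,"rx": 0,"ry": 0,"rz": 0,"hand": 1},{"x": 0,"y": 0,"z": 0,"rx": 0,"ry": 0,"rz": 0,"hand": 1},{"x": 0,"y": 0,"z": 0,"rx": 0,"ry": 0,"rz": 0,"hand": 1}]'

```text
t: 16.58
tool_pos: [0.5121, 0.1478, 0.0231]
orientation: [-3.126, -0.314, -0.0]
contact_force: [-0.5, -0.1, -7.0]
opening: 0.0511
grasp_force: 64.6
```

>>> apply_moves --series '[{"x": 0,"y": 0,"z": 0.02,"rx": 0,"ry": 0,"rz": 0,"hand": 1},{"x": 0,"y": 0,"z": 0.02,"rx": 0,"ry": 0,"rz": 0,"hand": 1},{"x": 0,"y": 0,"z": 0,"rx": 0,"ry": 0,"rz": 0,"hand": 1},{"x": 0,"y": 0,"z": 0,"rx": 0,"ry": 0,"rz": 0,"hand": 1}]'

```text
t: 17.08
tool_pos: [0.5122, 0.1478, 0.0227]
orientation: [-3.126, -0.314, -0.001]
contact_force: [-3.3, -0.5, 4.9]
opening: 0.0511
grasp_force: 66.7
```

>>> apply_moves --series '[{"x": 0,"y": 0,"z": 0,"rx": 0,"ry": 0,"rz": 0,"hand": 0},{"x": 0,"y": 0,"z": 0,"rx": 0,"ry": 0,"rz": 0,"hand": 0},{"x": 0,"y": 0,"z": 0,"rx": 0,"ry": 0,"rz": 0,"hand": 0},{"x": 0,"y": 0,"z": 0,"rx": 0,"ry": 0,"rz": 0,"hand": 0},{"x": 0,"y": 0,"z": 0,"rx": 0,"ry": 0,"rz": 0,"hand": 0},{"x": 0,"y": 0,"z": 0,"rx": 0,"ry": 0,"rz": 0,"hand": 0}]'

```text
t: 17.82
tool_pos: [0.5121, 0.1477, 0.0213]
orientation: [-3.126, -0.314, 0.0]
contact_force: [0.6, -0.4, 0.2]
opening: 0.0855
grasp_force: 0.0
```

>>> apply_moves --newtons 60 --series '[{"x": 0,"y": 0,"z": 0,"rx": 0,"ry": 0,"rz": 0,"hand": 1},{"x": 0,"y": 0,"z": 0,"rx": 0,"ry": 0,"rz": 0,"hand": 1},{"x": 0,"y": 0,"z": 0,"rx": 0,"ry": 0,"rz": 0,"hand": 1},{"x": 0,"y": 0,"z": 0,"rx": 0,"ry": 0,"rz": 0,"hand": 1},{"x": 0,"y": 0,"z": 0,"rx": 0,"ry": 0,"rz": 0,"hand": 1},{"x": 0,"y": 0,"z": 0,"rx": 0,"ry": 0,"rz": 0,"hand": 1}]'

```text
t: 18.58
tool_pos: [0.5122, 0.1479, 0.0215]
orientation: [-3.126, -0.314, -0.001]
contact_force: [-0.8, -0.8, 3.5]
opening: 0.0516
grasp_force: 65.2
```

>>> apply_moves --series '[{"x": 0,"y": 0,"z": -0.1,"rx": 0,"ry": 0,"rz": 0,"hand": 1},{"x": 0,"y": 0,"z": -0.2,"rx": 0,"ry": 0,"rz": 0,"hand": 1},{"x": 0,"y": 0,"z": -0.3,"rx": 0,"ry": 0,"rz": 0,"hand": 1},{"x": 0,"y": 0,"z": -0.4,"rx": 0,"ry": 0,"rz": 0,"hand": 1},{"x": 0,"y": 0,"z": -0.4,"rx": 0,"ry": 0,"rz": 0,"hand": 1},{"x": 0,"y": 0,"z": -0.3,"rx": 0,"ry": 0,"rz": 0,"hand": 1},{"x": 0,"y": 0,"z": -0.2,"rx": 0,"ry": 0,"rz": 0,"hand": 1},{"x": 0,"y": 0,"z": -0.1,"rx": 0,"ry": 0,"rz": 0,"hand": 1},{"x": 0,"y": 0,"z": 0,"rx": 0,"ry": 0,"rz": 0.4,"hand": 1},{"x": 0,"y": 0,"z": 0,"rx": 0,"ry": 0,"rz": 0.4,"hand": 1},{"x": 0,"y": 0,"z": 0,"rx": 0,"ry": 0,"rz": 0,"hand": 1}]'

```text
t: 19.95
tool_pos: [0.5116, 0.1477, 0.101]
orientation: [3.14, 0.097, -0.002]
contact_force: [-0.3, -0.1, -7.4]
opening: 0.0513
grasp_force: 64.0
```

```bash
python3 -c "
from h import *
go(.518,.374,.1,3.5)
"
```

```text
turn [0.   0.01 0.  ] shift [ 0.5  -5.64  0.02] t 19.95 pos [0.5116 0.1477 0.101 ] F [-0.3  -0.05 -7.39] 0.0513 64.0447461605072
```

>>> apply_moves --series '[{"x": 0,"y": -0.2,"z": 0,"rx": 0,"ry": 0,"rz": 0,"hand": 1},{"x": 0.05,"y": -0.4,"z": 0,"rx": 0,"ry": 0,"rz": 0,"hand": 1},{"x": 0.06,"y": -0.6,"z": 0,"rx": 0,"ry": 0,"rz": 0,"hand": 1},{"x": 0.06,"y": -0.6,"z": 0,"rx": 0,"ry": 0,"rz": 0,"hand": 1},{"x": 0.06,"y": -0.6,"z": 0,"rx": 0,"ry": 0,"rz": 0,"hand": 1},{"x": 0.06,"y": -0.6,"z": 0,"rx": 0,"ry": 0,"rz": 0,"hand": 1},{"x": 0.06,"y": -0.6,"z": 0,"rx": 0,"ry": 0,"rz": 0,"hand": 1},{"x": 0.06,"y": -0.6,"z": 0,"rx": 0,"ry": 0,"rz": 0,"hand": 1},{"x": 0.06,"y": -0.6,"z": 0,"rx": 0,"ry": 0,"rz": 0,"hand": 1},{"x": 0.03,"y": -0.5,"z": 0,"rx": 0,"ry": 0,"rz": 0,"hand": 1},{"x": 0,"y": -0.3,"z": 0,"rx": 0,"ry": 0,"rz": 0,"hand": 1},{"x": 0,"y": 0,"z": 0,"rx": 0,"ry": 0,"rz": 0,"hand": 1}]'

```text
t: 21.45
tool_pos: [0.5176, 0.3739, 0.1011]
orientation: [-3.14, -0.099, 0.001]
contact_force: [-0.5, -1.4, -8.2]
opening: 0.0513
grasp_force: 64.3
```

>>> apply_moves --series '[{"x": 0,"y": 0,"z": 0,"rx": 0,"ry": 0,"rz": 0,"hand": 1},{"x": 0,"y": 0,"z": 0.2,"rx": 0,"ry": 0,"rz": 0,"hand": 1},{"x": 0,"y": 0,"z": 0.4,"rx": 0,"ry": 0,"rz": 0,"hand": 1},{"x": 0,"y": 0,"z": 0.4,"rx": 0,"ry": 0,"rz": 0,"hand": 1},{"x": 0,"y": 0,"z": 0.3,"rx": 0,"ry": 0,"rz": 0,"hand": 1},{"x": 0,"y": 0,"z": 0.2,"rx": 0,"ry": 0,"rz": 0,"hand": 1},{"x": 0,"y": 0,"z": 0.15,"rx": 0,"ry": 0,"rz": 0,"hand": 1},{"x": 0,"y": 0,"z": 0.05,"rx": 0,"ry": 0,"rz": 0,"hand": 1},{"x": 0,"y": 0,"z": 0.05,"rx": 0,"ry": 0,"rz": 0,"hand": 1},{"x": 0,"y": 0,"z": 0.03,"rx": 0,"ry": 0,"rz": 0,"hand": 1},{"x": 0,"y": 0,"z": 0,"rx": 0,"ry": 0,"rz": 0,"hand": 1},{"x": 0,"y": 0,"z": 0,"rx": 0,"ry": 0,"rz": 0,"hand": 1}]'

```text
t: 22.95
tool_pos: [0.5185, 0.3726, 0.0304]
orientation: [-3.14, -0.096, -0.001]
contact_force: [1.1, 1.2, -8.4]
opening: 0.0514
grasp_force: 64.3
```

>>> apply_moves --series '[{"x": 0,"y": 0,"z": 0.03,"rx": 0,"ry": 0,"rz": 0,"hand": 1},{"x": 0,"y": 0,"z": 0.03,"rx": 0,"ry": 0,"rz": 0,"hand": 1},{"x": 0,"y": 0,"z": 0.03,"rx": 0,"ry": 0,"rz": 0,"hand": 1},{"x": 0,"y": 0,"z": 0,"rx": 0,"ry": 0,"rz": 0,"hand": 1},{"x": 0,"y": 0,"z": 0,"rx": 0,"ry": 0,"rz": 0,"hand": 1}]'

```text
t: 23.58
tool_pos: [0.5184, 0.3725, 0.0266]
orientation: [-3.14, -0.095, -0.0]
contact_force: [-0.1, -0.4, -7.9]
opening: 0.0515
grasp_force: 64.3
```

>>> apply_moves --series '[{"x": 0,"y": 0,"z": 0.03,"rx": 0,"ry": 0,"rz": 0,"hand": 1},{"x": 0,"y": 0,"z": 0.02,"rx": 0,"ry": 0,"rz": 0,"hand": 1},{"x": 0,"y": 0,"z": 0,"rx": 0,"ry": 0,"rz": 0,"hand": 1},{"x": 0,"y": 0,"z": 0,"rx": 0,"ry": 0,"rz": 0,"hand": 1}]'

```text
t: 24.08
tool_pos: [0.5186, 0.3727, 0.0257]
orientation: [-3.14, -0.095, -0.001]
contact_force: [-2.7, -1.2, 4.4]
opening: 0.051
grasp_force: 65.3
```

Seated on the tray floor. Releasing and rising.

>>> apply_moves --series '[{"x": 0,"y": 0,"z": 0,"rx": 0,"ry": 0,"rz": 0,"hand": 0},{"x": 0,"y": 0,"z": 0,"rx": 0,"ry": 0,"rz": 0,"hand": 0},{"x": 0,"y": 0,"z": 0,"rx": 0,"ry": 0,"rz": 0,"hand": 0},{"x": 0,"y": 0,"z": 0,"rx": 0,"ry": 0,"rz": 0,"hand": 0},{"x": 0,"y": 0,"z": -0.3,"rx": 0,"ry": 0,"rz": 0,"hand": 0},{"x": 0,"y": 0,"z": -0.6,"rx": 0,"ry": 0,"rz": 0,"hand": 0},{"x": 0,"y": 0,"z": -0.8,"rx": 0,"ry": 0,"rz": 0,"hand": 0},{"x": 0,"y": 0,"z": -0.8,"rx": 0,"ry": 0,"rz": 0,"hand": 0},{"x": 0,"y": 0,"z": -0.8,"rx": 0,"ry": 0,"rz": 0,"hand": 0},{"x": 0,"y": 0,"z": -0.8,"rx": 0,"ry": 0,"rz": 0,"hand": 0},{"x": 0,"y": 0,"z": 0,"rx": 0,"ry": 0,"rz": 0,"hand": 0},{"x": 0,"y": 0,"z": 0,"rx": 0,"ry": 0,"rz": 0,"hand": 0}]'

```text
t: 25.58
tool_pos: [0.5179, 0.3722, 0.1883]
orientation: [3.14, 0.096, -0.001]
contact_force: [-0.0, -0.4, -0.5]
opening: 0.0858
grasp_force: 0.0
```

```bash
python3 -c "
from h import *
f=grab('side','end')
"
```

```text
(no output)
```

View pics/end.png

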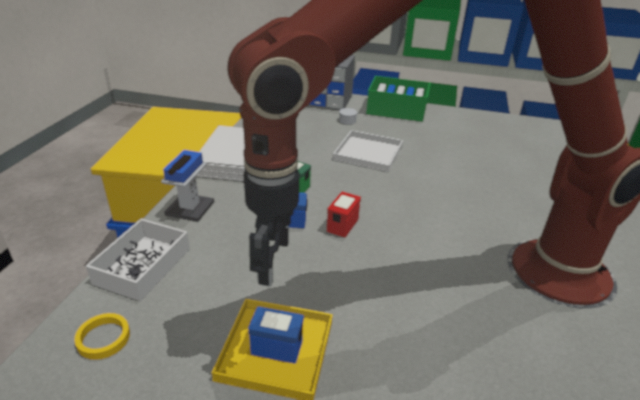

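The heavy box stands in the middle of the yellow tray at (276,333). The light one is in its place at (298,210), and the red and green boxes are untouched. Handing in.

```bash
python3 -c "
from bench import env
print(env.close_job())"
```

```text
the job is handed in; nothing more can be done
None
```

I lifted both blue boxes and set each back where it stood; the heavier one (about 0.77 kg against 0.19 kg) now stands upright in the yellow tray, the lighter one is where it was, and the job is handed in with no verdict shown.

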